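# Lock a bottle into the shaker's snap-button clamp

## Robot

A 6-joint arm with a two-finger parallel gripper is mounted at the origin on a cart in front of the work surface, level with it; the furniture and walls round the work are solid. World frame = base frame: x ahead of the robot, y to its left, z up, the work surface at z = 0. Lengths are in mm, angles in rad, forces in N, time in s.
With the tool pointing down it reaches from about 400 to 925 mm from the base axis. Payload 12.5 kg.
Tool frame: the origin (TCP) lies on the centre line of the jaws, within the pads' length; the fingertips stand 25 mm ahead of it and the grasp point (between the pads) lies 6 mm ahead of it (env.tip_extent is the distance from the TCP to the fingertips, in mm); x points along the fingers, z is the direction in which the jaws open and shut, and the axes are right-handed (so a half turn about x gives the same grasp; the last joint's range is limited). The gripper opens to 95 mm and grips with 3 to 60 N. Pads are 20 mm wide; open, the fingers measure 119 mm over their backs; the gripper's body (75 mm by 180 mm) begins 59 mm behind the grasp point.
Start: joints at [1.122, 0.491, 1.559, -0, 1.092, -0.106], TCP at [210.061, 588.658, 239.661] pointing down, gripper open.
Joint ranges: [-3.1, 3.1], [-0.84, 2.19], [0.05, 2.79], [-1.13, 4.28], [0.06, 2.93], [-2.69, 2.69]. Speed limits (rad/s): [2.22, 2.22, 2.79, 3.14, 3.14, 3.14].

## Interface

Orientations are given as [roll, pitch, yaw] about the fixed x, y, z axes, in that order (R = Rz(yaw) Ry(pitch) Rx(roll)).
In Python, from cell import env gives the robot as it stands.
- The arm moves only by the tool step_arm, never from a script. Its argument "rows" is a list of rows, each a list of 6 numbers: the shift along the tool's x, y, z in mm, then the turn, a rotation vector about the tool's x, y, z in rad. In form: [[x, y, z, wx, wy, wz], ...]. A call has 1 to 8 rows; each row shifts and turns the pose as measured when the row begins, along the tool's axes as they then stand; what a row does not reach is not made up. A row lasts 1/8 s, in which the tool goes at most 62.5 mm and 10.7 degrees, less where a joint would pass 70% of its speed; a pose out of reach is approached as far as the arm can. A call is refused whole if a number of a shift passes 62.5 or a number of a turn 0.188, either way. A call with a gripper value outside its range is refused whole. "grip" is the finger opening in mm, from 0 to 95.1, set as the call begins (left out, the last holds). The fingers move at their own pace and stop on an object; the grip force is fixed at half the most. Time passes only in rows, so rows that do not move let the fingers close. It gives the time, the measured TCP pose, the force and the opening at its end, in the units of the state.
- env.state(): the state, without advancing time (a new reading comes with each control period).
- env.read_camera(name): name is "scene" or "side" or "wrist"; returns the picture (420x560x3 uint8, red, green, blue); there is no depth.
- env.get_calibration(name): a dict with "fx", "fy", "cx", "cy" (pixels), "D" ([k1, k2, p1, p2, k3] as OpenCV has them; the pictures are not rectified), "pose" (4x4, takes a point from camera to world coordinates); the wrist camera has in their place "hand_eye" (4x4, takes a point from camera to tool coordinates, whose origin is the TCP and whose axes are the tool frame's). Camera axes: x right, y down, z forward; pixel columns grow to the right and rows downward; lengths in mm; the calibration is good to about 2 mm. A picture is of the moment at which its call begins: read the wrist's pose just before it. get_calibration takes no time and is no camera call.
- env.job_done(): hands the job in, once; it reports no verdict.
The state is a dict: "t": time; "joints": joint angles; "qvel": joint speeds; "tau": joint torques, N m; "eef_pos": TCP position; "tcp_rot": TCP orientation; "ft_force": force on the tool from outside, world axes, zero at the start; "moment": the same for the moment, N m; "opening": opening from 0.0 (shut) to 1.0 (fully open).
Only numpy, scipy, OpenCV 4.12 (cv2) and the standard library are available. Lean on these libraries where they do the work, as an engineer would, in place of code of your own. Each camera call takes 0.05 s, during which the arm holds its last target.

## Task

Set the amber bottle down gently on the shaker platform, upright between the rear bar and the clamp bar and near the middle of them, and let go. Then lock it in: squeeze the brass spring button in the side of the square clamp tube flush with the tube, slide the tube with its bar on towards the bottle, over the pressed button, until the button pops out through the round hole, and let go, so that the latched bar holds the bottle against the rear bar. Feel your way and never drive the tube hard against the button; do not tip, drop or crush the bottle, and leave the other things where they are.

Things in the scene. Friction and masses are not known exactly. Their poses are not given: they have to be found in the camera images.
- shaker: orbital shaker, white housing, aluminium platform 292 x 190 mm (top z = 60 mm), fixed; origin on the bench under its middle, x from the clamp's foot to the rear bar (away from the robot, up to 0.25 rad askew), y left, z up; all mm here are in this frame. Rear bar: padded face x = 110, y = -75 to 75, z = 81 to 103. Clamp's foot x = -139 to -123, 102 high, with the rail the clamp slides on
- bay (a point): point on the platform (x = 73, y = 0, z = 60) for the middle of the bottle's underside; 9 mm nearer or farther is fine. The clamp bar (y = -75 to 75, z = 82 to 102) has a foam pad facing the bottle, face at x = 8.5 + d, giving 1 N per mm, d being how far the clamp is slid on: anything from 0 to 28 at the start, 52 when locked. Locked, the bottle (against the rear bar) presses the foam in 4 to 6 mm
- amber_bottle: amber glass bottle, gold-coloured cap, body 55 mm across and 86 mm high, 113 mm high with its cap (34 mm across), 0.13 to 0.26 kg; origin at the centre of its underside, z up its axis
- button (a joint): travel of the brass spring button into the rail, in m: 0 out (popped), 0.005 flush with the tube's face, about 0.0075 under the tube's wall. 2 N to start, 5 N at flush. Ball, 12 mm: pressed to within 1 mm of flush, the slot's end rides over it with about 10 N along the tube; less pressed, or popped in the hole, it blocks the tube. Over 16 N of tube against the standing button damages it
- button_tip (a point): tip of the button (x = -51.5, y = 19, z = 90), out through the left side of the tube, 5 mm proud, fixed in the rail. Clamp tube: 28 mm square, axis y = 0, z = 90, from x = -117 + d to -11.5 + d, 16 mm free below, 75 beside. Slides freely (about 2 N) up to d = 28, where its slot's end meets the button; the round hole follows 24 mm on (1.25 mm play). Fingers on both sides squeeze button and tube
- timer: white bench timer, 62 x 66 x 19 mm, bystander; origin at the centre of its underside
- parafilm: white roll of film, 52 mm across, 50 mm high, bystander; origin at the centre of its underside
- blue_bottle: white plastic bottle with blue cap, 40 mm across, 91 mm high, bystander; origin at the centre of its underside
- beaker: small clear beaker, 46 mm across, 60 mm high, bystander; origin at the centre of its underside
Not all that is in view belongs to the job. Leave any purple look-alike of the amber_bottle alone.

How it is judged (in metres and radians):
On the way, in this order (a step that is already met when the one before it is completed fails the run):
1. the bottle stands upright on the platform between the two bars, let go (x of amber_bottle in the frame of shaker between 0.034 and 0.088 m and y of amber_bottle in the frame of shaker between -0.035 and 0.035 m and z of amber_bottle in the frame of shaker below 0.064 m and angle between amber_bottle's own z axis and vertical below 0.1 rad and contact force between the fingers and amber_bottle below 0.1 N), for 0.2 s.
2. the button is held down under the tube's wall (value of joint button above 0.0065 m), for 0.1 s.
At the end, for the whole second after the job is handed in: Bottle upright on the platform, within 35 mm of the bars' middle, pressed by the clamp's foam pad (over 1 N) against the rear bar; button popped out in the round hole (pressed in by less than 1.5 mm); everything let go and at rest (value of joint button below 0.0015 m and contact force between amber_bottle and pad_c0 above 1 N and x of amber_bottle in the frame of shaker between 0.077 and 0.088 m and y of amber_bottle in the frame of shaker between -0.035 and 0.035 m and z of amber_bottle in the frame of shaker below 0.064 m and angle between amber_bottle's own z axis and vertical below 0.1 rad and linear speed of amber_bottle below 0.02 m/s); the robot touches nothing.
It fails at once if the tube is driven against the standing button with more than 16 N, or jammed on it half pressed with more than 30 N ((contact force between button and shaker above 16 N and value of joint button below 0.003 m) or contact force between button and shaker above 30 N).
It fails at once if the bottle is tipped by more than 20 degrees (angle between amber_bottle's own z axis and vertical above 0.35 rad).
It fails at once if the bottle is dropped or knocked onto the shaker, or crushed (over 80 N) (contact force between amber_bottle and shaker above 80 N).
It fails at once if another thing is moved by more than 3 cm (distance of any of timer, parafilm, blue_bottle, beaker from where it was at the start of the episode above 0.03 m).
It also fails if it takes over 67 s, if anything falls off the work surface, if the arm or the gripper's body presses on something with over 40 N, if the wrist force passes 120 N, or if a joint passes its speed limit or range.

## Working session

There is one attempt and no reset: what is moved stays moved. The work goes in short steps, Python scripts to look and compute and a tool call to move; the robot and the scene stay as the last step left them, time stands still between calls to the robot, and variables do not carry over. Pictures are saved under pics/ and viewed, and the job is handed in when it is done.

Besides the shell and the picture viewer there is one more tool, called after "Emit:" in YAML: its name, and indented under it one key for each argument. step_arm: Moves the arm, as the interface text tells. Its arguments: {"type":"object","properties":{"rows":{"type":"array","items":{"type":"array","items":{"type":"number"}}},"grip":{"type":"number"}},"required":["rows"]}

```bash
ls; mkdir -p pics
python3 - <<'E'
from cell import env
import cv2,json
print(env.state())
for n in ["scene","side","wrist"]:
    c=env.get_calibration(n); print(n,{k:(v.tolist() if hasattr(v,'tolist') else v) for k,v in c.items()})
    cv2.imwrite(f"pics/{n}0.png",env.read_camera(n)[:,:,::-1])
E
```

```text
pics
{'t': 0.0, 'joints': array([ 1.12239838e+00,  4.91575118e-01,  1.55947375e+00,  6.41608153e-06,
        1.09170000e+00, -1.05604065e-01]), 'qvel': array([-1.05494734e-03,  3.56311408e-04, -5.14639831e-04,  2.81577201e-05,
        6.27388443e-04, -2.61194025e-04]), 'tau': array([-8.21139529e-04, -6.12666464e+01, -2.58198613e+01,  6.92461780e-02,
        4.81465389e-02, -1.82305166e-05]), 'eef_pos': array([209.95554443, 588.43862536, 239.04370118]), 'tcp_rot': array([ 3.03106715,  1.5696401 , -2.02411867]), 'ft_force': array([ 0.61874495, -0.51498159,  0.0629311 ]), 'moment': array([ 0.04182717,  0.04607584, -0.04521173]), 'opening': 0.9995961825721331}
scene {'fx': 456.32522416833774, 'fy': 456.32522416833774, 'cx': 274.4188605960692, 'cy': 211.40430603370226, 'D': [-0.07289636928465, 0.0, 0.0, 0.0, 0.0], 'pose': [[0.7504617406405301, -0.2987602633224557, 0.5895332737804397, -122.3690136863947], [-0.6608234353606374, -0.3539507898579826, 0.6618392747767963, -738.4009912189548], [0.010934491892690159, -0.8862624574122538, -0.4630543094159059, 604.2121669307296], [0.0, 0.0, 0.0, 1.
[... 201 characters left out ...]
8571289, 0.36671428693128627, 65.28953032245603], [-0.5166334462015156, -0.5973319041948932, 0.6134203114479079, -707.8203034286265], [-0.004194691797151528, -0.7146651322802149, -0.6994541823905478, 941.207858687498], [0.0, 0.0, 0.0, 1.0]]}
wrist {'fx': 352.19728539290014, 'fy': 352.19728539290014, 'cx': 279.5801400636042, 'cy': 208.33143947279476, 'D': [-0.08272229637528482, 0.0, 0.0, 0.0, 0.0], 'hand_eye': [[-0.000626084322584089, -0.24169052184724754, 0.9703531829533122, -145.2488865592699], [-0.00024772560255459066, -0.9703533058738149, -0.2416907122993836, 67.3146465308954], [0.999999773325197, -0.0003917000928226117, 0.0005476500620188973, -0.25988877102811614], [0.0, 0.0, 0.0, 1.0]]}
```

View pics/scene0.png

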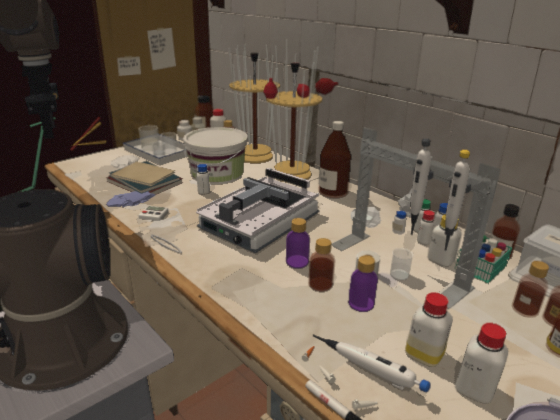

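View pics/side0.png

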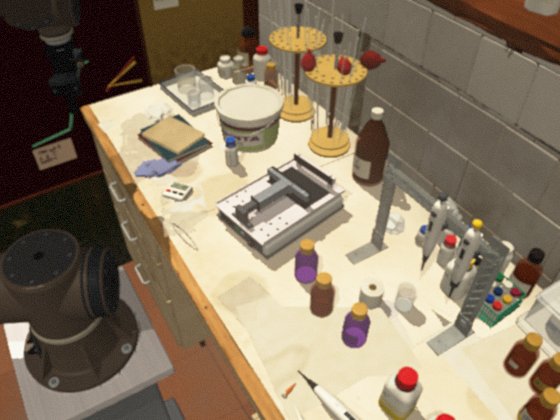

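View pics/wrist0.png

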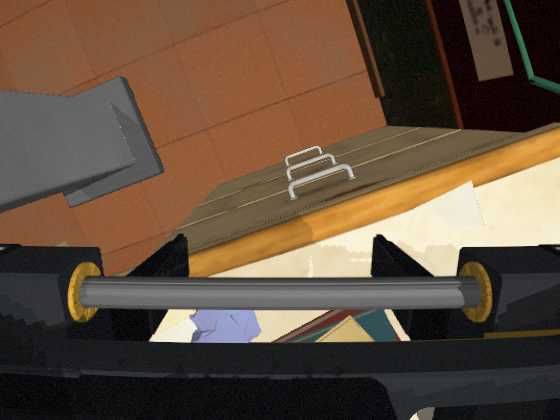

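Run:
```python
import cv2
s=cv2.imread('pics/scene0.png');d=cv2.imread('pics/side0.png')
cv2.imwrite('pics/c1.png',cv2.resize(d[150:260,200:360],None,fx=5,fy=5,interpolation=cv2.INTER_CUBIC))
cv2.imwrite('pics/c2.png',cv2.resize(s[160:320,180:410],None,fx=3.4,fy=3.4,interpolation=cv2.INTER_CUBIC))
cv2.imwrite('pics/c3.png',cv2.resize(d[230:420,280:560],None,fx=2.8,fy=2.8,interpolation=cv2.INTER_CUBIC))
```

```text
(no output)
```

View pics/c1.png

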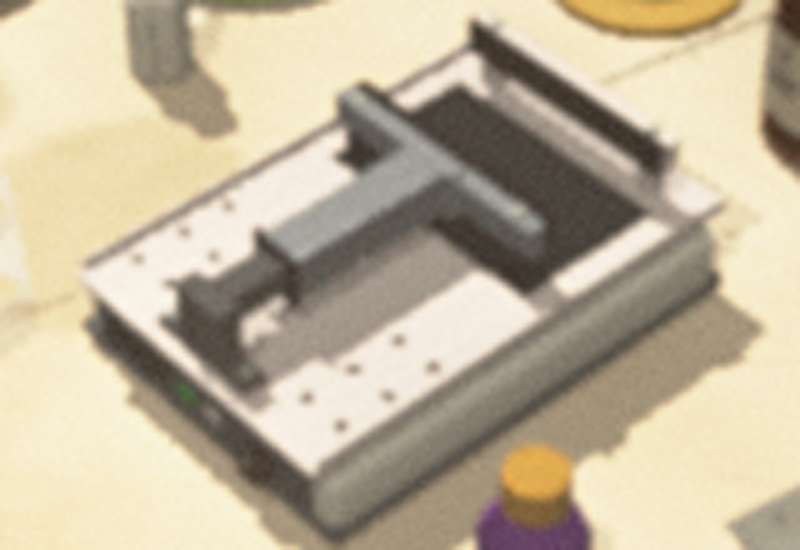

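View pics/c2.png

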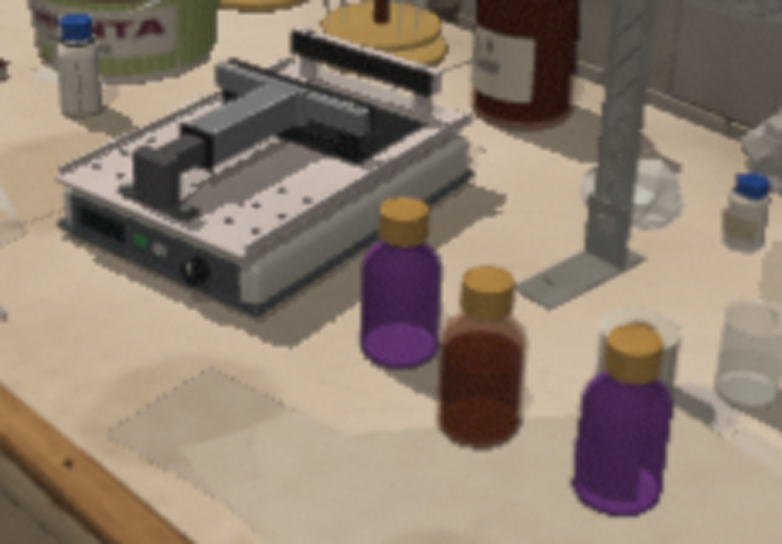

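View pics/c3.png

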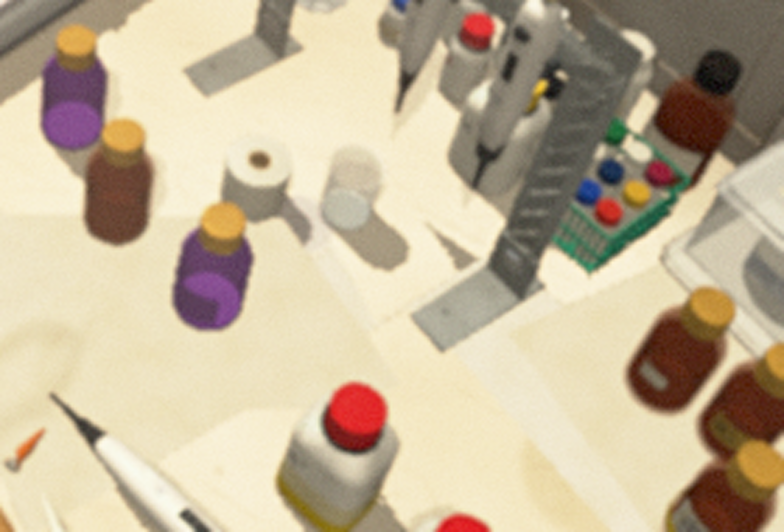

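```bash
cat > h.py <<'E'
import numpy as np, cv2
from cell import env
from scipy.spatial.transform import Rotation as R
def ray(n,uv,pose=None):
    c=env.get_calibration(n)
    K=np.array([[c['fx'],0,c['cx']],[0,c['fy'],c['cy']],[0,0,1]])
    p=cv2.undistortPoints(np.array(uv,float).reshape(-1,1,2),K,np.array(c['D'])).reshape(-1,2)
    T=np.array(c['pose']) if n!='wrist' else pose@np.array(c['hand_eye'])
    d=np.c_[p,np.ones(len(p))]@T[:3,:3].T
    return T[:3,3],d
def plane(n,uv,z,pose=None):
    o,d=ray(n,uv,pose); return o+d*((z-o[2])/d[:,2])[:,None]
def tri(obs):
    A=np.zeros((3,3));b=np.zeros(3)
    for o,d in obs:
        d=d/np.linalg.norm(d);M=np.eye(3)-np.outer(d,d);A+=M;b+=M@o
    return np.linalg.solve(A,b)
def project(n,P,pose=None):
    c=env.get_calibration(n)
    K=np.array([[c['fx'],0,c['cx']],[0,c['fy'],c['cy']],[0,0,1]])
    T=np.array(c['pose']) if n!='wrist' else pose@np.array(c['hand_eye'])
    Ti=np.linalg.inv(T);rv=cv2.Rodrigues(Ti[:3,:3])[0]
    return cv2.projectPoints(np.array(P,float).reshape(-1,1,3),rv,Ti[:3,3],K,np.array(c['D']))[0].reshape(-1,2)
def tcp(s=None):
    s=s or env.state()
    T=np.eye(4);T[:3,:3]=R.from_euler('xyz',s['tcp_rot']).as_matrix();T[:3,3]=s['eef_pos'];return T
E
python3 - <<'E'
from h import *
def c1(p): return [(p[0]+.5)/5+200-.5,(p[1]+.5)/5+150-.5]
def c2(p): return [(p[0]+.5)/3.4+180-.5,(p[1]+.5)/3.4+160-.5]
def c3(p): return [(p[0]+.5)/2.8+280-.5,(p[1]+.5)/2.8+230-.5]
a=plane('side',[c1(p) for p in [(85,265),(318,470),(720,205)]],60)
b=plane('scene',[c2(p) for p in [(60,170),(243,248),(470,118)]],60)
for q in (a,b):
    print(q.round(1),np.linalg.norm(q[1]-q[0]),np.linalg.norm(q[2]-q[1]),'mid',(q[0]+q[2])/2,'yaw',np.arctan2(*(q[2]-q[1])[1::-1]), np.arctan2(*(q[1]-q[0])[1::-1])+np.pi/2)
o1,d1=ray('side',[c3((123,133))]);o2,d2=ray('scene',[c2((488,280))])
print('cap',tri([(o1,d1[0]),(o2,d2[0])]),plane('side',[c3((123,133))],113),plane('scene',[c2((488,280))],113))
T=tcp();print(T)
E
```

```text
[[422.9 174.9  60. ]
 [453.8 -10.4  60. ]
 [730.4  41.9  60. ]] 187.90878937552773 281.4244143263127 mid [576.63998122 108.40384359  60.        ] yaw 0.18682643470794014 0.16539427947733132
[[424.3 175.7  60. ]
 [456.9  -6.2  60. ]
 [730.7  38.3  60. ]] 184.75370914954004 277.3129116757668 mid [577.4902882  106.98847459  60.        ] yaw 0.16108148932561206 0.1775267205988229
cap [ 492.46398876 -199.92995933  110.61738921] [[ 490.73094525 -200.21004364  113.        ]] [[ 489.7974668  -203.83696961  113.        ]]
[[-3.55517196e-04 -9.41833931e-01  3.36078442e-01  2.09962134e+02]
 [-7.32297300e-04  3.36078619e-01  9.41833651e-01  5.88527346e+02]
 [-9.99999669e-01  8.87287233e-05 -8.09184173e-04  2.39205616e+02]
 [ 0.00000000e+00  0.00000000e+00  0.00000000e+00  1.00000000e+00]]
```

Run:
```python
from h import *
def c1(p): return [(p[0]+.5)/5+200-.5,(p[1]+.5)/5+150-.5]
def c2(p): return [(p[0]+.5)/3.4+180-.5,(p[1]+.5)/3.4+160-.5]
def c3(p): return [(p[0]+.5)/2.8+280-.5,(p[1]+.5)/2.8+230-.5]
def t(s,c):
    o1,d1=ray('side',[s]);o2,d2=ray('scene',[c]); return tri([(o1,d1[0]),(o2,d2[0])]).round(0)
print('purple1',t(c3((76,37)),c2((405,208))),'purple2',t(c3((223,216)),c2((634,338))))
print('parafilm',t(c3((260,160)),c2((640,333))))
print('bucket top',t([250,98],[216,138]),'bigbottle top',t([377,113],[338,126]),'rack top near',t([392,178],[367,135]), 'postR',t([490,248],[478,187]))
print('blue',t([230,143],[202,170]),'timer',t([178,190],[153,211]))
```

```text
purple1 [ 516. -102.  111.] purple2 [ 510. -299.  110.]
parafilm [ 605. -238.   42.]
bucket top [704. 493. 113.] bigbottle top [880. 113. 210.] rack top near [ 651. -175.  300.] postR [ 750. -384.  226.]
blue [564. 367.  73.] timer [371. 324.  14.]
```

Emit:
step_arm:
  rows:
    - [0, -42.6, -37.6, 0, 0, 0]
    - [0, -42.6, -37.6, 0, 0, 0]
    - [0, -42.6, -37.6, 0, 0, 0]
    - [0, -42.6, -37.6, 0, 0, 0]
    - [0, -42.6, -37.6, 0, 0, 0]
    - [0, -42.6, -37.6, 0, 0, 0]
    - [0, -42.6, -37.6, 0, 0, 0]
    - [0, -42.6, -37.6, 0, 0, 0]

```text
t: 1.15
eef_pos: [434.6, 181.5, 238.1]
tcp_rot: [-2.999, 1.57, -1.764]
ft_force: [1.9, 1.0, -0.4]
opening: 0.999
```

Run:
```python
from h import *
T=tcp();np.save('pics/w1.npy',T)
cv2.imwrite('pics/w1.png',env.read_camera('wrist')[:,:,::-1])
print(T.round(3))
```

```text
[[-0.00000e+00 -9.44000e-01  3.30000e-01  4.34554e+02]
 [-1.00000e-03  3.30000e-01  9.44000e-01  1.81519e+02]
 [-1.00000e+00 -0.00000e+00 -1.00000e-03  2.38122e+02]
 [ 0.00000e+00  0.00000e+00  0.00000e+00  1.00000e+00]]
```

View pics/w1.png

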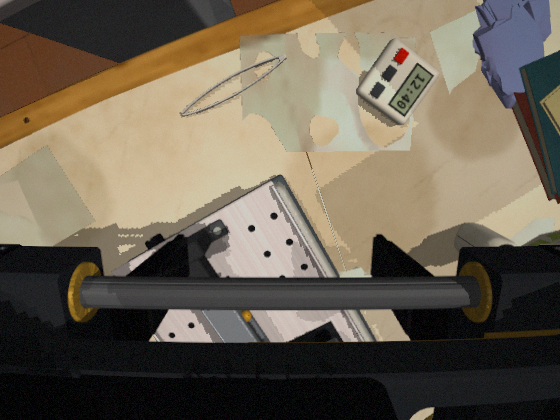

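Run:
```python
from h import *
T=np.load('pics/w1.npy')
print(plane('wrist',[(281,178)],60,T),plane('wrist',[(247,316)],90,T))
for x,y,yaw in [(577,107.5,.173)]:
    c,s=np.cos(yaw),np.sin(yaw);M=np.array([[c,-s],[s,c]])
    print(M@[-146,95]+[x,y],M@[-51.5,19]+[x,y])
im=cv2.imread('pics/w1.png');cv2.imwrite('pics/w1c.png',cv2.resize(im[160:350,100:400],None,fx=2.6,fy=2.6,interpolation=cv2.INTER_CUBIC))
```

```text
[[420.05875309 187.66463285  60.        ]] [[528.07964146 116.12225329  90.        ]]
[416.82623124 175.94971733] [522.99812313 117.35125854]
```

View pics/w1c.png

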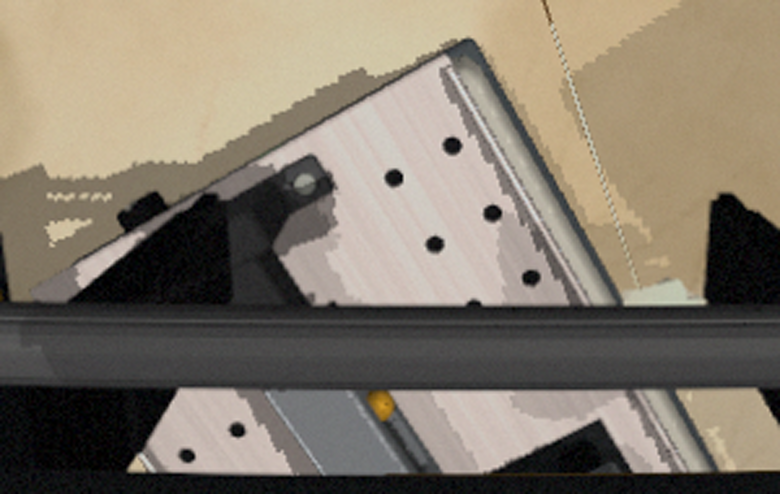

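Emit:
step_arm:
  rows:
    - [0, -24.5, -41.5, 0, 0, 0]
    - [0, -24.5, -41.5, 0, 0, 0]
    - [0, -24.5, -41.5, 0, 0, 0]
    - [0, -24.5, -41.5, 0, 0, 0]
    - [0, -24.5, -41.5, 0, 0, 0]
    - [0, -24.5, -41.5, 0, 0, 0]

```text
t: 1.95
eef_pos: [494.4, -115.1, 238.5]
tcp_rot: [-2.458, 1.568, -1.225]
ft_force: [0.8, 1.4, 1.2]
opening: 0.996
```

Run:
```python
from h import *
T=tcp();np.save('pics/w2.npy',T)
cv2.imwrite('pics/w2.png',env.read_camera('wrist')[:,:,::-1])
print(T.round(3)); print(project('wrist',[[491,-201.5,113],[516,-102,111]],T))
```

```text
[[ 1.00000e-03 -9.43000e-01  3.32000e-01  4.94380e+02]
 [-2.00000e-03  3.32000e-01  9.43000e-01 -1.15124e+02]
 [-1.00000e+00 -2.00000e-03 -2.00000e-03  2.38531e+02]
 [ 0.00000e+00  0.00000e+00  0.00000e+00  1.00000e+00]]
[[178.79182744 238.23350447]
 [304.18012173 226.57547371]]
```

View pics/w2.png

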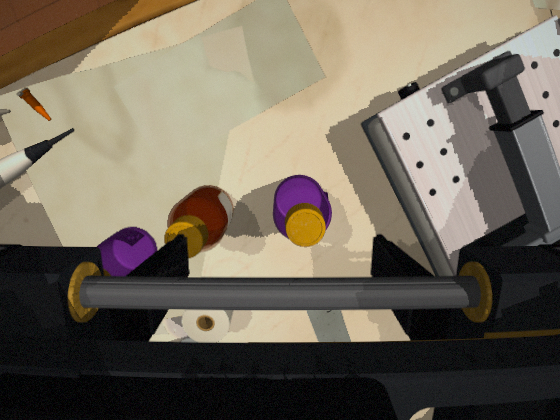

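Run:
```python
from h import *
T=np.load('pics/w2.npy')
im=cv2.imread('pics/w2.png');cv2.imwrite('pics/w2c.png',cv2.resize(im[160:270,80:340],None,fx=3,fy=3,interpolation=cv2.INTER_CUBIC))
hsv=cv2.cvtColor(im,cv2.COLOR_BGR2HSV)
m=cv2.inRange(hsv,(17,120,130),(28,255,255))
n,l,s,c=cv2.connectedComponentsWithStats(m)
for i in range(1,n):
    if s[i][4]>80: print(s[i],c[i],plane('wrist',[c[i]],113,T))
```

```text
[109   0  81  34 696] [144.61637931  10.99425287] [[ 323.8514524  -158.64080313  113.        ]]
[ 286  209   39   38 1180] [305.30084746 227.31186441] [[ 516.26073017 -101.27685371  113.        ]]
[165 222  29  13 199] [178.07537688 227.13065327] [[ 482.09995473 -198.25260473  113.        ]]
[ 68 269  11  37 139] [ 71.83453237 287.15107914] [[ 501.28828435 -310.16012349  113.        ]]
```

View pics/w2c.png

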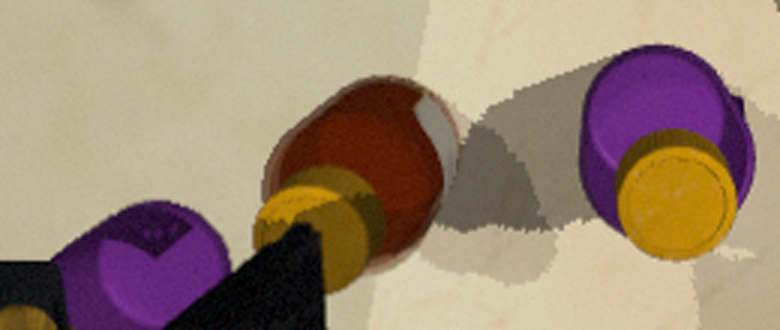

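Run:
```python
from h import *
T=np.load('pics/w2.npy')
p=plane('wrist',[(184.5,241.5)],113,T)[0];print(p)
t=np.array([491.5,-201.5,113]);print(T[:3,:3].T@(t-T[:3,3]))
```

```text
[ 495.13919736 -198.16128496  113.        ]
[125.72280448 -25.76427275 -82.20170595]
```

Emit:
step_arm:
  rows:
    - [0, -13.2, -40.3, 0, 0, 0]
    - [0, -13.2, -40.3, 0, 0, 0]
    - [0, 0, 0, 0, 0, 0]
    - [30, 0, 0, 0, 0, 0]
    - [30, 0, 0, 0, 0, 0]

```text
t: 2.62
eef_pos: [494.0, -207.7, 178.3]
tcp_rot: [-2.097, 1.564, -0.869]
ft_force: [0.1, -0.4, -0.9]
opening: 1.001
```

Run:
```python
from h import *
T=tcp();np.save('pics/w3.npy',T)
cv2.imwrite('pics/w3.png',env.read_camera('wrist')[:,:,::-1])
cv2.imwrite('pics/s3.png',cv2.resize(env.read_camera('side')[:,:,::-1][150:360,200:480],None,fx=2.8,fy=2.8,interpolation=cv2.INTER_CUBIC))
print(T.round(3))
```

```text
[[ 4.00000e-03 -9.42000e-01  3.36000e-01  4.93996e+02]
 [-5.00000e-03  3.36000e-01  9.42000e-01 -2.07744e+02]
 [-1.00000e+00 -6.00000e-03 -3.00000e-03  1.78314e+02]
 [ 0.00000e+00  0.00000e+00  0.00000e+00  1.00000e+00]]
```

View pics/w3.png

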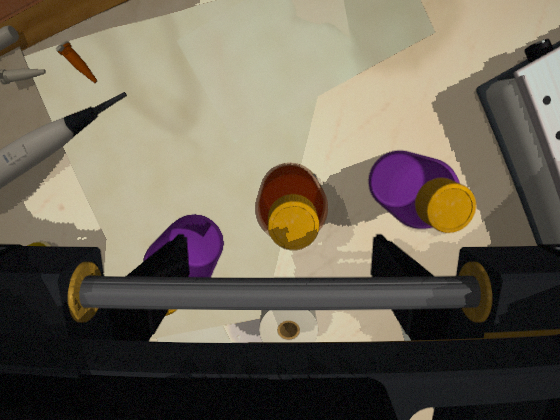

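View pics/s3.png

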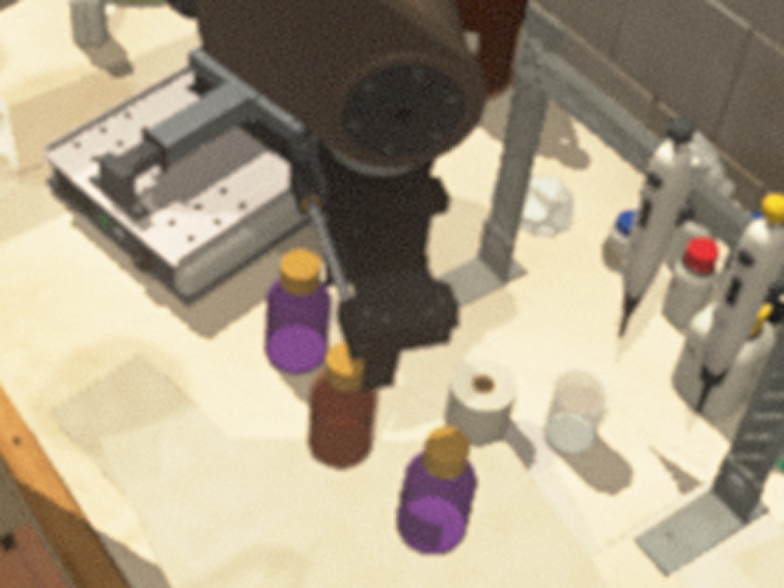

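Run:
```python
from h import *
T=np.load('pics/w3.npy')
im=cv2.imread('pics/w3.png')
hsv=cv2.cvtColor(im,cv2.COLOR_BGR2HSV)
m=cv2.inRange(hsv,(17,120,60),(30,255,255))
n,l,s,c=cv2.connectedComponentsWithStats(m)
for i in range(1,n):
    if s[i][4]>300: print(s[i],c[i],plane('wrist',[c[i]],113,T))
p=plane('wrist',[(295,219.5)],113,T)[0];print(p,T[:3,:3].T@(np.array([p[0],p[1],112])-T[:3,3]))
```

```text
[   0    0  124   56 1969] [53.13509396 17.83544947] [[ 329.75194098 -287.99026285  113.        ]]
[ 416  178   60   55 2489] [445.82442748 204.77460828] [[ 512.93707338 -104.47441961  113.        ]]
[ 268  194   52   56 2290] [292.83842795 221.71484716] [[ 491.05456897 -198.3152063   113.        ]]
[ 67 262  31  60 854] [ 79.07025761 289.05503513] [[ 487.76930324 -350.52211246  113.        ]]
[475 263  17  59 307] [485.59283388 292.41368078] [[582.84569542 -91.01365494 113.        ]]
[ 490.15074264 -196.58140216  113.        ] [66.24150334  7.74116452  9.43533089]
```

Emit:
step_arm:
  rows:
    - [10, 4.3, 7.7, 0, 0, 0]
    - [20, 0, 0, 0, 0, 0]
    - [20, 0, 0, 0, 0, 0]
    - [15, 0, 0, 0, 0, 0]
    - [0, 0, 0, 0, 0, 0]

```text
t: 3.35
eef_pos: [492.9, -195.0, 112.8]
tcp_rot: [-2.079, 1.565, -0.848]
ft_force: [-0.3, -0.4, 0.3]
opening: 1.0
```

Emit:
step_arm:
  rows:
    - [0, -1.3, -3.5, 0, 0, 0]
    - [0, 0, 0, 0, 0, 0]

```text
t: 3.6
eef_pos: [493.5, -199.0, 114.0]
tcp_rot: [-1.997, 1.564, -0.766]
ft_force: [0.3, 0.8, -0.0]
opening: 1.002
```

Emit:
step_arm:
  grip: 20
  rows:
    - [0, 0, 0, 0, 0, 0]
    - [0, 0, 0, 0, 0, 0]
    - [0, 0, 0, 0, 0, 0]
    - [0, 0, 0, 0, 0, 0]
    - [0, 0, 0, 0, 0, 0]
    - [0, 0, 0, 0, 0, 0]

```text
t: 4.35
eef_pos: [493.6, -199.3, 114.9]
tcp_rot: [-1.956, 1.562, -0.725]
ft_force: [0.3, 0.4, 0.4]
opening: 0.425
```

Emit:
step_arm:
  rows:
    - [0, 0, 0, 0, 0, 0]
    - [0, 0, 0, 0, 0, 0]
    - [0, 0, 0, 0, 0, 0]

```text
t: 4.72
eef_pos: [493.6, -199.3, 114.9]
tcp_rot: [-1.962, 1.562, -0.731]
ft_force: [0.5, 0.1, 0.5]
opening: 0.347
```

Emit:
step_arm:
  rows:
    - [-10, 0, 0, 0, 0, 0]
    - [-30, 0, 0, 0, 0, 0]
    - [-40, 0, 0, 0, 0, 0]
    - [-40, 0, 0, 0, 0, 0]
    - [-40, 0, 0, 0, 0, 0]
    - [0, 0, 0, 0, 0, 0]

```text
t: 5.48
eef_pos: [491.9, -198.0, 282.1]
tcp_rot: [-1.969, 1.563, -0.738]
ft_force: [-0.2, -0.2, -2.0]
opening: 0.349
```

```bash
cat >> h.py <<'E'
def level(T,az=None):
    """rotvec in tool frame bringing tool x to straight down with jaw azimuth az"""
    if az is None: az=np.arctan2(T[1,2],T[0,2])
    z=np.array([np.cos(az),np.sin(az),0]);x=np.array([0,0,-1.]);G=np.c_[x,np.cross(z,x),z]
    return R.from_matrix(T[:3,:3].T@G).as_rotvec()
E
python3 - <<'E'
from h import *
T=tcp();print(T.round(3),level(T).round(4))
print(T[:3,:3].T@(np.array([652,120.6,T[2,3]])-T[:3,3]))
s=env.state();print(s['ft_force'],s['opening'])
cv2.imwrite('pics/s4.png',cv2.resize(env.read_camera('side')[:,:,::-1][100:360,200:480],None,fx=2.2,fy=2.2,interpolation=cv2.INTER_CUBIC))
E
```

```text
[[ 5.00000e-03 -9.43000e-01  3.34000e-01  4.91934e+02]
 [-5.00000e-03  3.34000e-01  9.43000e-01 -1.97970e+02]
 [-1.00000e+00 -7.00000e-03 -3.00000e-03  2.82083e+02]
 [ 0.00000e+00  0.00000e+00  0.00000e+00  1.00000e+00]] [ 0.     -0.0029  0.0068]
[ -0.70977134 -44.58785417 353.72184198]
[-0.2151816  -0.20262256 -1.95651446] 0.3487337452467369
```

View pics/s4.png

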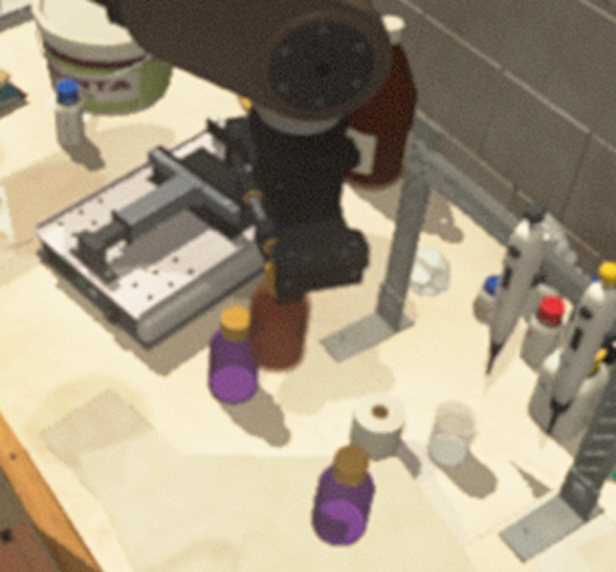

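Emit:
step_arm:
  rows:
    - [0, -5.6, 44, 0, 0, 0]
    - [0, -5.6, 44, 0, 0, 0]
    - [0, -5.6, 44, 0, 0, 0]
    - [0, -5.6, 44, 0, 0, 0]
    - [0, -5.6, 44, 0, 0, 0]
    - [0, -5.6, 44, 0, 0, 0]
    - [0, -5.6, 44, 0, 0, 0]
    - [0, -5.6, 30, 0, 0, 0]

```text
t: 6.52
eef_pos: [646.8, 114.0, 266.8]
tcp_rot: [2.019, 1.555, -3.039]
ft_force: [-0.1, -0.8, -2.2]
opening: 0.342
```

Emit:
step_arm:
  rows:
    - [0, 0, 0, -0.12, 0, 0]
    - [0, 0, 0, -0.12, 0, 0]
    - [0, 0, 0, -0.12, 0, 0]
    - [0, 0, 0, -0.12, 0, 0]
    - [0, 0, 0, 0, 0, 0]

```text
t: 7.15
eef_pos: [644.6, 116.8, 256.4]
tcp_rot: [1.501, 1.539, -3.059]
ft_force: [0.3, -0.4, -2.1]
opening: 0.347
```

Run:
```python
from h import *
T=tcp();np.save('pics/w5.npy',T)
cv2.imwrite('pics/w5.png',env.read_camera('wrist')[:,:,::-1])
cv2.imwrite('pics/s5.png',env.read_camera('side')[:,:,::-1])
print(T.round(3),np.arctan2(T[1,2],T[0,2]))
```

```text
[[-3.20000e-02 -9.88000e-01 -1.52000e-01  6.44631e+02]
 [-3.00000e-03 -1.52000e-01  9.88000e-01  1.16765e+02]
 [-9.99000e-01  3.20000e-02  2.00000e-03  2.56445e+02]
 [ 0.00000e+00  0.00000e+00  0.00000e+00  1.00000e+00]] 1.7231959965589452
```

View pics/w5.png

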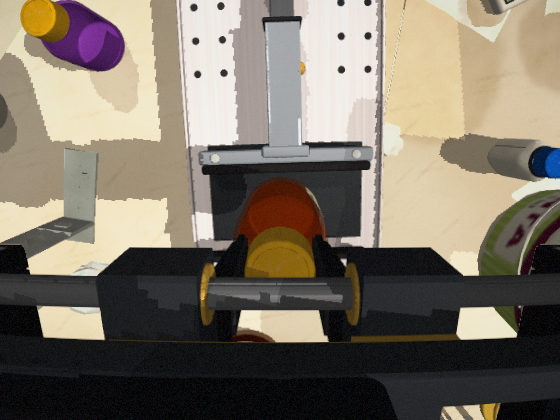

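View pics/s5.png

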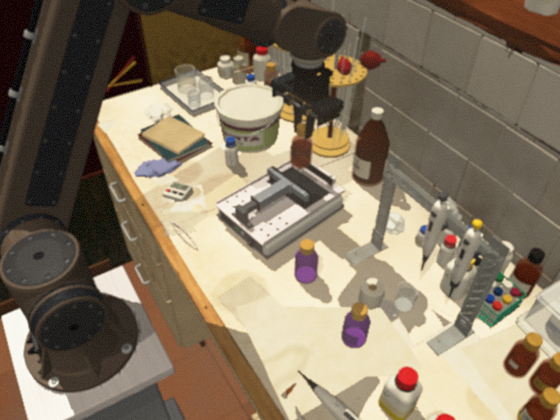

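Run:
```python
from h import *
im=cv2.imread('pics/w5.png');cv2.imwrite('pics/w5c.png',cv2.resize(im[0:190,170:400],None,fx=3.4,fy=3.1,interpolation=cv2.INTER_CUBIC)); 
cv2.imwrite('pics/w5d.png',cv2.resize(im[0:90,250:320],None,fx=8,fy=6.5,interpolation=cv2.INTER_CUBIC))
```

```text
(no output)
```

View pics/w5c.png

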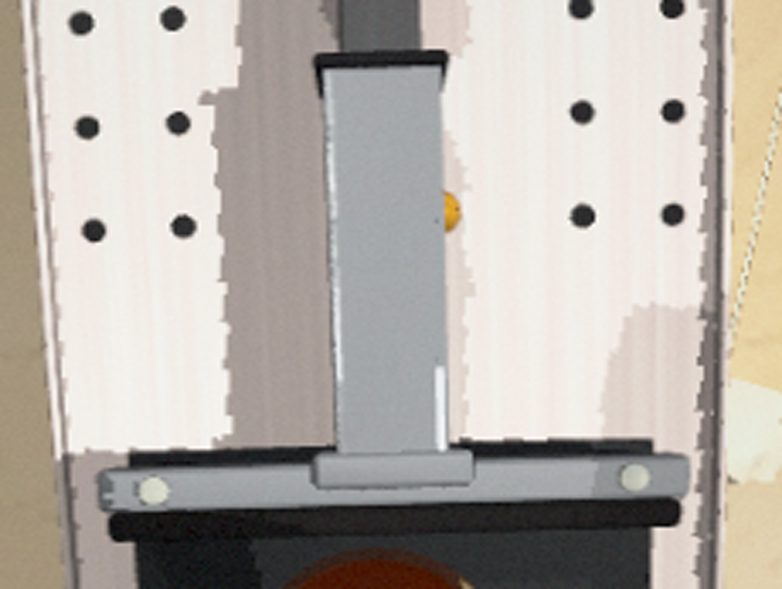

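View pics/w5d.png

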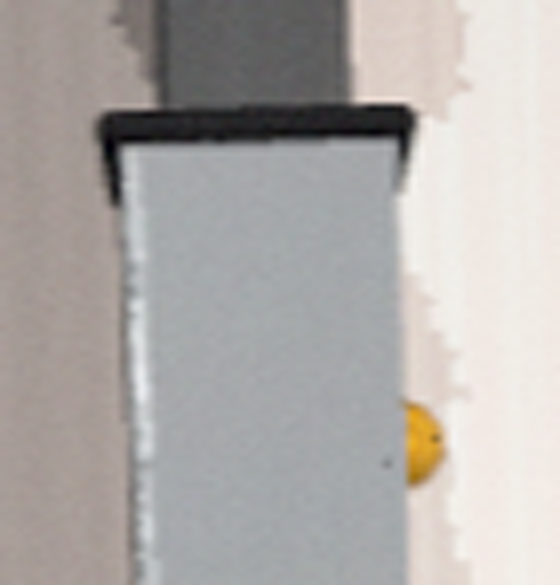

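Run:
```python
from h import *
T=np.load('pics/w5.npy')
def c(p): return [(p[0]+.5)/3.4+170-.5,(p[1]+.5)/3.1-.5]
def d(p): return [(p[0]+.5)/8+250-.5,(p[1]+.5)/6.5-.5]
def P(p,z): return plane('wrist',[p],z,T)[0][:2]
L1,L2,R1,R2=[P(c(p),104) for p in [(327,80),(338,440),(443,80),(448,440)]]
for a,b in((L1,L2),(R1,R2)): print('edge',a,b,np.arctan2(*(b-a)[::-1]))
print('width',np.linalg.norm(L1-R1),np.linalg.norm(L2-R2))
yaw=np.arctan2(*((L2+R2-L1-R1))[::-1]);print('yaw',yaw)
b1,b2=P(c((103,490)),102),P(c((688,475)),102);print('bar',b1,b2,np.linalg.norm(b1-b2),np.arctan2(*(b2-b1)[::-1])-np.pi/2)
h1,h2=P(c((94,230)),60),P(c((672,215)),60);print('holes',(h1+h2)/2,np.arctan2(*(h2-h1)[::-1])-np.pi/2)
h1,h2=P(c((81,22)),60),P(c((94,230)),60);print(np.arctan2(*(h2-h1)[::-1]))
h1,h2=P(c((672,7)),60),P(c((672,215)),60);print(np.arctan2(*(h2-h1)[::-1]))
tip=P(d((442,443)),90);print('tip',tip)
end=P(d((262,112)),104);end2=P(d((262,142)),104); pad=P(c((400,541)),102)
for yaw in (.165,.175,.185):
    Mr=np.array([[np.cos(yaw),-np.sin(yaw)],[np.sin(yaw),np.cos(yaw)]])
    o=tip-Mr@[-51.5,19]; q=lambda p:(Mr.T@(p-o)).round(1)
    print(yaw,'origin',o,'tubeaxis',q((L1+R1)/2),q((L2+R2)/2),'end',q(end),q(end2),'bar',q(b1),q(b2),'pad',q(pad))
```

```text
edge [500.24746862  83.63093945] [591.20400357  99.7802265 ] 0.17571832998480988
edge [496.07121474 110.60345374] [587.07702034 126.61374233] 0.174144022077442
width 27.29391183698508 27.149025068856794
yaw 0.17493107239902062
bar [613.45498373  43.26306532] [587.05273691 187.99200183] 147.11744865163772 0.18044130888857968
holes [525.79228995 101.33959196] 0.18058678964109443
0.18229057997111342
0.18203086880822233
tip [525.34994819 120.34510514]
0.165 origin [579.27128778 110.06215143] tubeaxis [-82.1   0.6] [10.3  1.5] end [-88.8   0.2] [-85.2   0.1] bar [ 22.7 -71.5] [20.5 75.6] pad [38.  3.]
0.175 origin [579.37141956 110.60186999] tubeaxis [-82.3   0.9] [10.1  0.9] end [-89.    0.5] [-85.4   0.5] bar [ 21.8 -72.2] [21.  74.9] pad [37.8  2.1]
0.185 origin [579.46614923 111.14256285] tubeaxis [-82.5   1.2] [9.9 0.2] end [-89.1   0.9] [-85.6   0.8] bar [ 20.9 -73. ] [21.6 74.1] pad [37.6  1.2]
```

Run:
```python
from h import *
yaw=.178
Mr=np.array([[np.cos(yaw),-np.sin(yaw)],[np.sin(yaw),np.cos(yaw)]])
def W(o,p): return np.r_[Mr@np.array(p[:2])+o,p[2]]
for n,o4,k,im in (('side',(200,150,160,110),5,cv2.imread('pics/side0.png')),('scene',(190,160,140,90),5.5,cv2.imread('pics/scene0.png'))):
    x0,y0,w,h=o4
    v=cv2.resize(im[y0:y0+h,x0:x0+w],None,fx=k,fy=k,interpolation=cv2.INTER_CUBIC)
    for o,col in ((np.array([579.4,110.7]),(0,0,255)),(np.array([577,107.5]),(0,200,0))):
        pl=[[(-146,95,60),(-146,-95,60),(146,-95,60),(146,95,60),(-146,95,60)],[(110,75,103),(110,-75,103),(110,-75,81),(110,75,81)],[(36.5,75,102),(36.5,-75,102)]]
        for L in pl:
            q=project(n,[W(o,p) for p in L]); q=((q-[x0,y0]+.5)*k).astype(int)
            cv2.polylines(v,[q.reshape(-1,1,2)],False,col,1)
    cv2.imwrite(f'pics/ov_{n}.png',v)
```

```text
(no output)
```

View pics/ov_side.png

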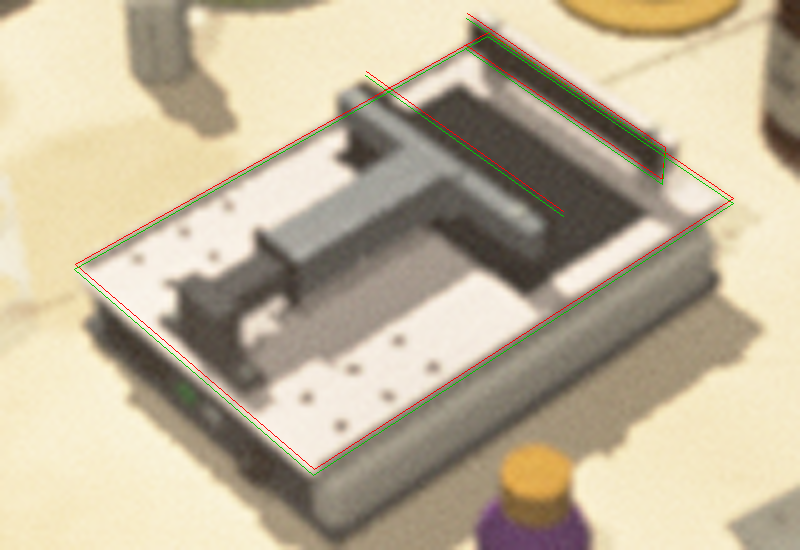

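View pics/ov_scene.png

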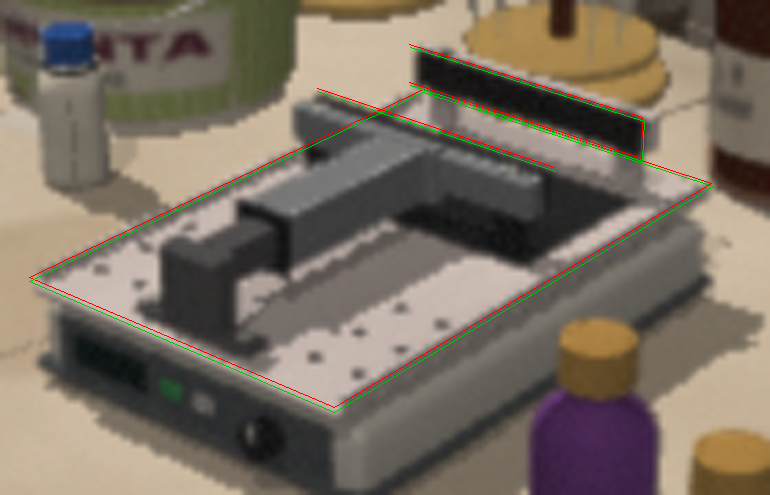

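Run:
```python
from h import *
T=tcp();print(level(T,.178+np.pi/2).round(4),T[:3,3])
```

```text
[-0.0276  0.0025 -0.0311] [644.78407134 116.73419545 256.84249686]
```

Emit:
step_arm:
  rows:
    - [0, 0, 0, -0.027, 0.002, -0.031]
    - [0, 0, 0, 0, 0, 0]

```text
t: 7.5
eef_pos: [644.6, 116.7, 256.0]
tcp_rot: [0.996, 1.57, 2.74]
ft_force: [0.8, -0.2, -0.9]
opening: 0.342
```

Run:
```python
from h import *
T=tcp();print(level(T,.178+np.pi/2).round(4),T[:3,3],T[:3,:3].T@(np.array([651.3,122.4,T[2,3]])-T[:3,3]))
```

```text
[-0.0048  0.0006 -0.001 ] [644.5607964  116.66836218 255.9546392 ] [-4.60419726e-03 -7.62618352e+00  4.48439974e+00]
```

Emit:
step_arm:
  rows:
    - [0, -7.6, 4.5, 0, 0, 0]
    - [20, 0, 0, 0, 0, 0]
    - [25, 0, 0, 0, 0, 0]
    - [15, 0, 0, 0, 0, 0]
    - [0, 0, 0, 0, 0, 0]

```text
t: 8.12
eef_pos: [653.4, 123.8, 194.5]
tcp_rot: [0.988, 1.569, 2.726]
ft_force: [-0.0, -0.3, -1.2]
opening: 0.343
```

Run:
```python
from h import *
T=tcp();np.save('pics/w6.npy',T);print(level(T,.178+np.pi/2).round(4),T[:3,3],T[:3,:3].T@(np.array([651.3,122.4,175.5])-T[:3,3]),env.state()['ft_force'])
cv2.imwrite('pics/w6.png',env.read_camera('wrist')[:,:,::-1])
cv2.imwrite('pics/s6.png',cv2.resize(env.read_camera('side')[:,:,::-1][60:260,200:420],None,fx=3,fy=3,interpolation=cv2.INTER_CUBIC))
```

```text
[-0.0101  0.0008 -0.0012] [653.44884283 123.84789712 194.52225988] [19.02427976  2.33709585 -1.08400407] [-0.00358135 -0.32469744 -1.21386558]
```

View pics/w6.png

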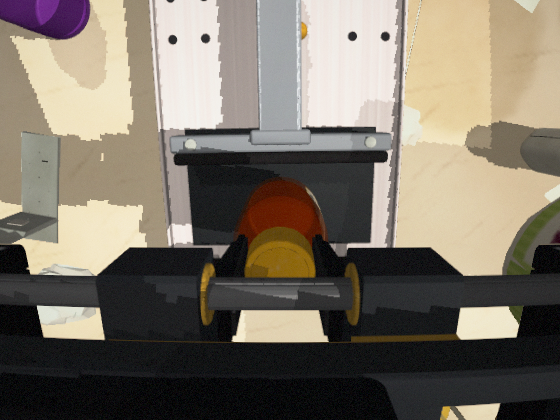

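View pics/s6.png

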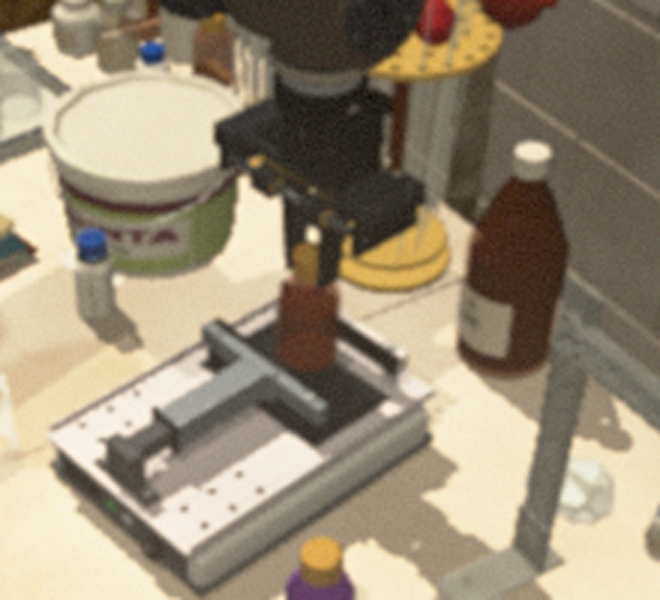

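Emit:
step_arm:
  rows:
    - [5, 2, -1, 0, 0, 0]
    - [5, 0, 0, 0, 0, 0]
    - [3, 0, 0, 0, 0, 0]
    - [0, 0, 0, 0, 0, 0]

```text
t: 8.72
eef_pos: [652.5, 122.5, 184.0]
tcp_rot: [-1.458, 1.567, 0.28]
ft_force: [0.9, 0.2, -1.2]
opening: 0.344
```

Emit:
step_arm:
  rows:
    - [3, 0, 0, 0, 0, 0]
    - [2, 0, 0, 0, 0, 0]
    - [2, 0, 0, 0, 0, 0]
    - [0, 0, 0, 0, 0, 0]

```text
t: 9.22
eef_pos: [652.6, 122.5, 176.6]
tcp_rot: [-1.468, 1.567, 0.271]
ft_force: [-0.5, -0.4, -1.1]
opening: 0.347
```

Emit:
step_arm:
  rows:
    - [1.5, 0, 0, 0, 0, 0]
    - [0, 0, 0, 0, 0, 0]

```text
t: 9.48
eef_pos: [652.7, 122.5, 175.2]
tcp_rot: [-1.479, 1.566, 0.26]
ft_force: [-0.3, -0.6, -1.5]
opening: 0.348
```

Emit:
step_arm:
  rows:
    - [1, 0, 0, 0, 0, 0]
    - [0, 0, 0, 0, 0, 0]

```text
t: 9.72
eef_pos: [653.1, 122.6, 175.1]
tcp_rot: [-1.506, 1.565, 0.232]
ft_force: [-0.6, 0.0, -1.7]
opening: 0.346
```

Emit:
step_arm:
  rows:
    - [1, 0, 0, 0, 0, 0]
    - [0, 0, 0, 0, 0, 0]

```text
t: 9.98
eef_pos: [653.4, 122.8, 175.0]
tcp_rot: [-1.521, 1.563, 0.218]
ft_force: [-0.0, 0.4, -1.4]
opening: 0.347
```

Emit:
step_arm:
  rows:
    - [2, 0.3, 0, 0, 0, -0.006]
    - [0, 0, 0, 0, 0, 0]

```text
t: 10.22
eef_pos: [653.8, 123.0, 175.2]
tcp_rot: [-1.549, 1.554, 0.19]
ft_force: [-0.4, 0.1, -1.1]
opening: 0.342
```

Run:
```python
from h import *
s=env.state();T=tcp(s);print(level(T,.178+np.pi/2).round(4),T[:3,:3].round(4),s['ft_force'],s['moment'],s['qvel'],s['joints'])
cv2.imwrite('pics/w7.png',env.read_camera('wrist')[:,:,::-1])
cv2.imwrite('pics/s7.png',cv2.resize(env.read_camera('scene')[:,:,::-1][100:260,180:360],None,fx=3.5,fy=3.5,interpolation=cv2.INTER_CUBIC))
```

```text
[-0.0101  0.0003  0.017 ] [[ 1.670e-02 -9.858e-01 -1.671e-01]
 [ 3.200e-03 -1.670e-01  9.859e-01]
 [-9.999e-01 -1.700e-02  4.000e-04]] [-0.44043498  0.0679561  -1.08694015] [ 0.03463942 -0.00723785  0.03882252] [ 0.000687    0.00020468 -0.00725388  0.00273187  0.00192931 -0.00050058] [ 0.08611022  0.60590469  1.53167798  0.00210691  0.98709523 -1.65369229]
```

View pics/w7.png

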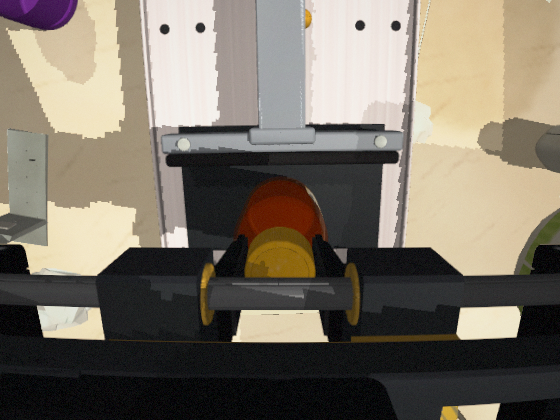

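View pics/s7.png

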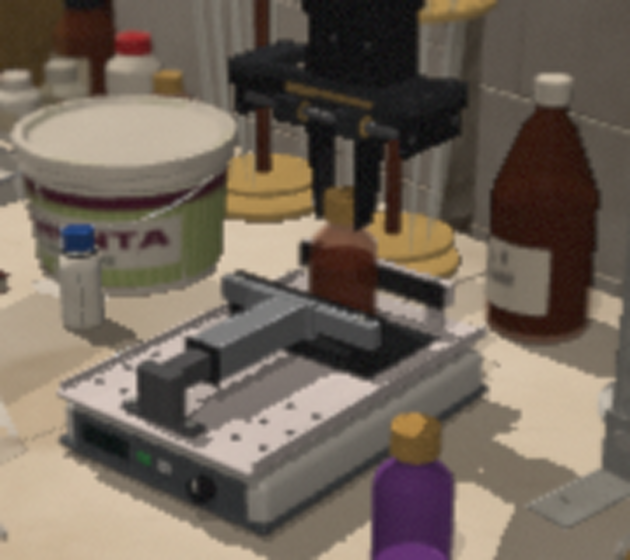

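Emit:
step_arm:
  rows:
    - [0.5, 0, 0, -0.01, 0, 0.017]
    - [0, 0, 0, 0, 0, 0]

```text
t: 10.58
eef_pos: [654.8, 123.2, 175.0]
tcp_rot: [-1.16, 1.57, 0.589]
ft_force: [0.4, 0.8, 2.2]
opening: 0.347
```

Emit:
step_arm:
  rows:
    - [2, 0, 0, 0, 0, 0]
    - [0, 0, 0, 0, 0, 0]

```text
t: 10.82
eef_pos: [655.3, 123.4, 175.1]
tcp_rot: [-1.516, 1.568, 0.234]
ft_force: [-0.4, 0.2, -2.5]
opening: 0.343
```

Emit:
step_arm:
  grip: 50
  rows:
    - [0, 0, 0, 0, 0, 0]
    - [0, 0, 0, 0, 0, 0]
    - [0, 0, 0, 0, 0, 0]
    - [0, 0, 0, 0, 0, 0]

```text
t: 11.32
eef_pos: [654.6, 123.1, 173.4]
tcp_rot: [0.357, 1.57, 2.107]
ft_force: [-0.8, 0.4, -0.4]
opening: 0.523
```

Run:
```python
from h import *
s=env.state();T=tcp(s);np.save('pics/w8.npy',T);print(level(T,.178+np.pi/2).round(4),s['eef_pos'],s['ft_force'],s['opening']*95.1)
cv2.imwrite('pics/w8.png',env.read_camera('wrist')[:,:,::-1])
cv2.imwrite('pics/s8.png',cv2.resize(env.read_camera('side')[:,:,::-1][100:260,200:380],None,fx=3.5,fy=3.5,interpolation=cv2.INTER_CUBIC))
```

```text
[ 0.0008  0.0003 -0.0001] [654.63404488 123.14772556 173.38849843] [-0.79941618  0.40462755 -0.44706972] 49.768109343780935
```

View pics/s8.png

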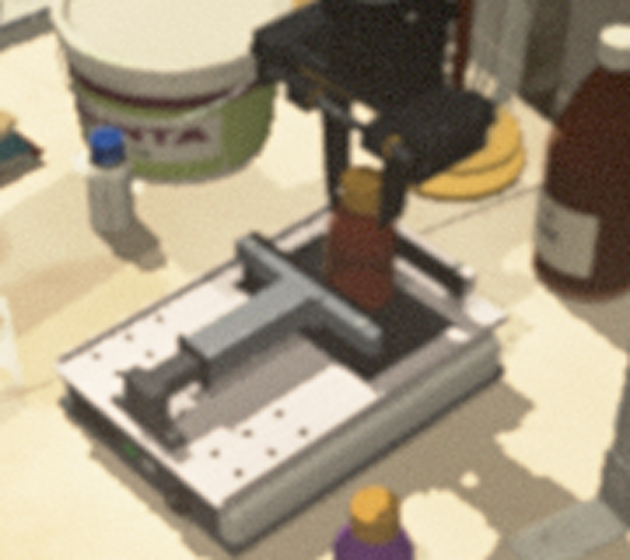

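View pics/w8.png

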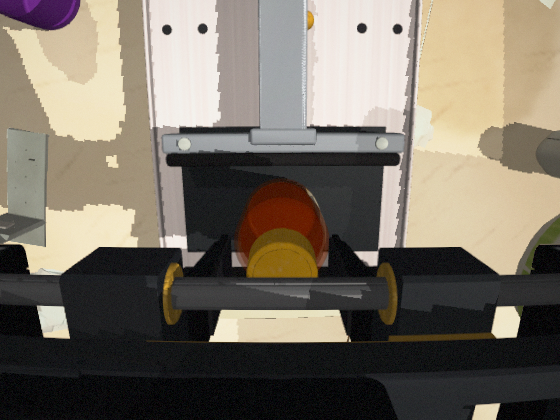

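Emit:
step_arm:
  rows:
    - [-15, 0, 0, 0, 0, 0]
    - [-25, 0, 0, 0, 0, 0]
    - [-35, 0, 0, 0, 0, 0]
    - [0, 0, 0, 0, 0, 0]

```text
t: 11.92
eef_pos: [655.0, 123.2, 254.0]
tcp_rot: [-1.485, 1.569, 0.264]
ft_force: [-0.9, -0.6, -1.0]
opening: 0.526
```

Emit:
step_arm:
  grip: 70
  rows:
    - [0, 40, 0, 0, 0, 0]
    - [0, 40, 0, 0, 0, 0]
    - [10, 35, 0, 0, 0, 0]
    - [15, 12, 0, 0, 0, 0]
    - [0, 0, 0, 0, 0, 0]

```text
t: 12.55
eef_pos: [525.5, 99.9, 228.7]
tcp_rot: [-1.545, 1.568, 0.205]
ft_force: [-0.8, 1.2, -0.3]
opening: 0.738
```

Run:
```python
from h import *
s=env.state();T=tcp(s);np.save('pics/w9.npy',T);print(level(T,.178+np.pi/2).round(4),s['eef_pos'],s['ft_force'],s['opening']*95.1)
cv2.imwrite('pics/w9.png',env.read_camera('wrist')[:,:,::-1])
cv2.imwrite('pics/s9.png',cv2.resize(env.read_camera('side')[:,:,::-1][100:260,200:380],None,fx=3.5,fy=3.5,interpolation=cv2.INTER_CUBIC))
```

```text
[0.0008 0.0001 0.0023] [525.50775477  99.90610106 228.71514789] [-0.76792861  1.22870432 -0.31828844] 70.21455410929417
```

View pics/s9.png

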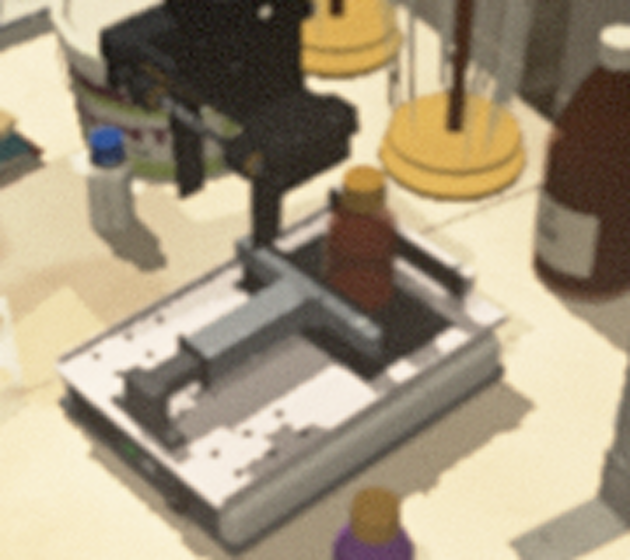

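View pics/w9.png

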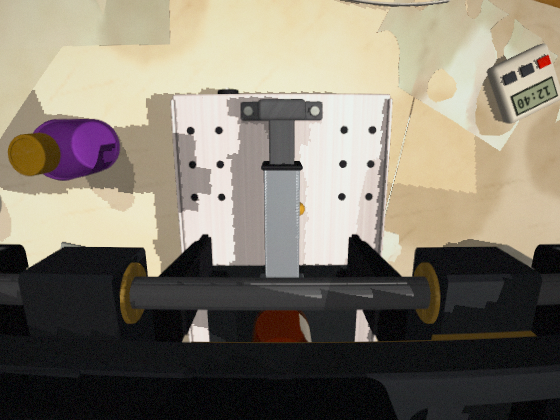

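Run:
```python
from h import *
im=cv2.imread('pics/w9.png');cv2.imwrite('pics/w9c.png',cv2.resize(im[85:285,230:340],None,fx=5,fy=3,interpolation=cv2.INTER_CUBIC))
hsv=cv2.cvtColor(im,cv2.COLOR_BGR2HSV);m=cv2.inRange(hsv,(12,140,100),(30,255,255));m[:, :290]=0;m[:,315:]=0;m[:190]=0;m[230:]=0
ys,xs=np.nonzero(m);print(xs.min(),xs.max(),ys.min(),ys.max(),ys.mean())
```

```text
300 304 203 214 208.3658536585366
```

View pics/w9c.png

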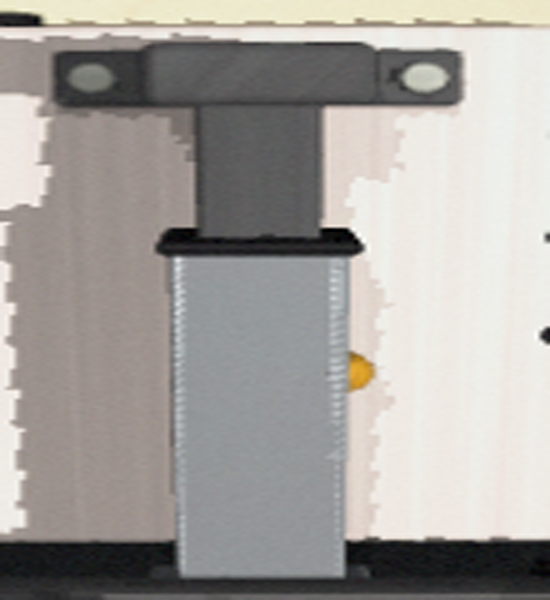

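Run:
```python
from h import *
T=np.load('pics/w9.npy')
def c(p): return [(p[0]+.5)/5+230-.5,(p[1]+.5)/3+85-.5]
def Q(p,z): # in tool frame
    w=plane('wrist',[p],z,T)[0]; return w.round(1),(T[:3,:3].T@(w-T[:3,3])).round(1)
print('tip',Q((304.3,208.3),90))
for n,p in dict(L1=(174,262),L2=(181,570),R1=(348,262),R2=(346,570),end=(262,233)).items(): print(n,Q(c(p),104))
```

```text
tip (array([525.5, 120.6,  90. ]), array([138.7,  -3.3,  20.3]))
L1 (array([499.3,  83.1, 104. ]), array([124.6,  29. , -11.9]))
L2 (array([583.7,  98.6, 104. ]), array([124.8, -56.8, -11.7]))
R1 (array([494.6, 109.5, 104. ]), array([124.6,  29. ,  14.9]))
R2 (array([578.9, 125.6, 104. ]), array([124.8, -56.8,  15.8]))
end (array([489.6,  95.1, 104. ]), array([124.6,  36.5,   1.7]))
```

Emit:
step_arm:
  rows:
    - [20, 0, 2.5, 0, 0, 0.002]
    - [35, 0, 0, 0, 0, 0]
    - [30, 0, 0, 0, 0, 0]
    - [0, 0, 0, 0, 0, 0]

```text
t: 13.15
eef_pos: [531.3, 103.2, 144.6]
tcp_rot: [-1.667, 1.563, 0.083]
ft_force: [0.2, -0.1, 1.3]
opening: 0.734
```

Run:
```python
from h import *
s=env.state();T=tcp(s);np.save('pics/w10.npy',T);print(level(T,.178+np.pi/2).round(4),s['eef_pos'],s['ft_force'],s['opening']*95.1)
im=env.read_camera('wrist')[:,:,::-1]
cv2.imwrite('pics/w10.png',im)
print(T[:3,:3].T@(np.array([525.5,120.6,90])-T[:3,3]))
```

```text
[ 0.001  -0.0008  0.0079] [531.30323134 103.1507344  144.63741029] [ 0.17890199 -0.12574787  1.33262252] 69.8072239937781
[54.60112068  3.03643506 18.24551038]
```

View pics/w10.png

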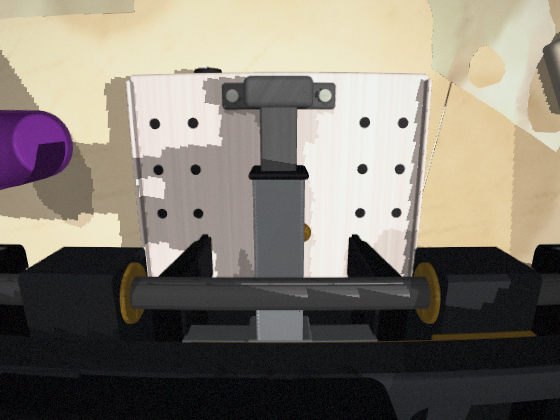

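Run:
```python
from h import *
im=cv2.imread('pics/w10.png')
hsv=cv2.cvtColor(im,cv2.COLOR_BGR2HSV);m=cv2.inRange(hsv,(10,130,60),(30,255,255));m[:, :295]=0;m[:,318:]=0;m[:215]=0;m[245:]=0
ys,xs=np.nonzero(m);print(xs.min(),xs.max(),ys.min(),ys.max(),ys.mean())
T=np.load('pics/w10.npy')
w=plane('wrist',[(xs.max()+.5,(ys.min()+ys.max())/2)],90,T)[0];print(w,T[:3,:3].T@(w-T[:3,3]))
for p in [(253,200),(305,200)]:
    w=plane('wrist',[p],104,T)[0];print(T[:3,:3].T@(w-T[:3,3]))
```

```text
304 310 224 239 232.04
[525.14591    120.48657321  90.        ] [54.59823447  3.40505242 18.1969483 ]
[ 40.44529316  25.79109238 -14.56419679]
[40.42383245 25.78918132 13.53830356]
```

Emit:
step_arm:
  rows:
    - [0, 6.4, 0, 0, 0, 0.008]
    - [15, 1, 0, 0, 0, 0]
    - [15, 1, 0, 0, 0, 0]
    - [10, 0, 0, 0, 0, 0]
    - [0, 0, 0, 0, 0, 0]

```text
t: 13.82
eef_pos: [524.6, 101.7, 105.7]
tcp_rot: [-1.831, 1.565, -0.081]
ft_force: [-0.3, 0.7, -0.1]
opening: 0.739
```

Run:
```python
from h import *
s=env.state();T=tcp(s);print(level(T,.178+np.pi/2).round(4),s['eef_pos'],s['ft_force'])
print(T[:3,:3].T@(np.array([525.3,120.5,90])-T[:3,3]))
```

```text
[ 0.0011 -0.0015  0.0055] [524.61116239 101.70547089 105.73201488] [-0.32868237  0.71288436 -0.08432102]
[15.72705767 -3.93949464 18.39416084]
```

Emit:
step_arm:
  rows:
    - [6, 0, 0, 0, 0, 0.005]
    - [3, 0, 0, 0, 0, 0]
    - [0, 0, 0, 0, 0, 0]

```text
t: 14.2
eef_pos: [524.9, 101.7, 96.3]
tcp_rot: [-2.794, 1.569, -1.044]
ft_force: [0.1, 1.0, -0.1]
opening: 0.737
```

Run:
```python
from h import *
s=env.state();T=tcp(s);print(level(T,.178+np.pi/2).round(4),s['eef_pos'],s['ft_force'])
print(T[:3,:3].T@(np.array([525.3,120.5,90])-T[:3,3]))
cv2.imwrite('pics/s11.png',cv2.resize(env.read_camera('side')[:,:,::-1][100:260,200:380],None,fx=3.5,fy=3.5,interpolation=cv2.INTER_CUBIC))
```

```text
[ 0.0011 -0.0015  0.0005] [524.9383137  101.73714936  96.32178169] [ 0.05877822  0.96517598 -0.13426709]
[ 6.29670134 -3.69447757 18.40768026]
```

View pics/s11.png

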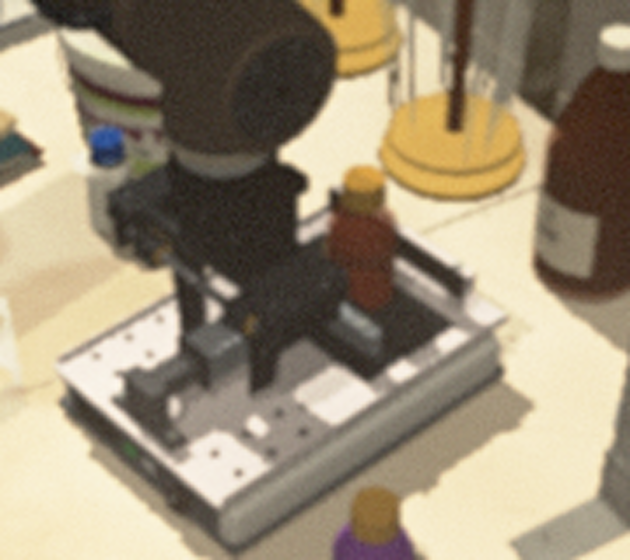

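Emit:
step_arm:
  grip: 20
  rows:
    - [0, 0, 0, 0, 0, 0]
    - [0, 0, 0, 0, 0, 0]
    - [0, 0, 0, 0, 0, 0]
    - [0, 0, 0, 0, 0, 0]
    - [0, 0, 0, 0, 0, 0]
    - [0, 0, 0, 0, 0, 0]

```text
t: 15.0
eef_pos: [525.2, 101.5, 97.0]
tcp_rot: [-2.48, 1.568, -0.73]
ft_force: [0.2, 0.6, -0.3]
opening: 0.291
```

Emit:
step_arm:
  rows:
    - [0, 0, 0, 0, 0, 0]
    - [0, 0, 0, 0, 0, 0]

```text
t: 15.25
eef_pos: [525.2, 101.5, 97.0]
tcp_rot: [-2.493, 1.568, -0.743]
ft_force: [-0.8, 0.5, 0.5]
opening: 0.294
```

Emit:
step_arm:
  rows:
    - [0, -2, 0, 0, 0, 0]
    - [0, -2, 0, 0, 0, 0]

```text
t: 15.5
eef_pos: [528.3, 102.0, 96.9]
tcp_rot: [2.696, 1.569, -1.837]
ft_force: [-6.3, -3.5, 4.3]
opening: 0.288
```

Emit:
step_arm:
  rows:
    - [0, -2, 0, 0, 0, 0]
    - [0, -2, 0, 0, 0, 0]

```text
t: 15.75
eef_pos: [529.8, 102.3, 96.9]
tcp_rot: [1.824, 1.563, -2.708]
ft_force: [-9.9, -3.3, 8.1]
opening: 0.293
```

Emit:
step_arm:
  rows:
    - [0, -3, 0, 0, 0, 0]
    - [0, -3, 0, 0, 0, 0]

```text
t: 16.0
eef_pos: [534.6, 103.2, 96.9]
tcp_rot: [1.741, 1.561, -2.791]
ft_force: [-4.6, -0.5, 2.0]
opening: 0.292
```

Run:
```python
from h import *
s=env.state();T=tcp(s);print(level(T,.178+np.pi/2).round(4),s['eef_pos'],s['ft_force'],s['moment'])
im=env.read_camera('wrist')[:,:,::-1];cv2.imwrite('pics/w12.png',im)
```

```text
[ 0.0021 -0.0018 -0.0101] [534.59946931 103.22138495  96.93926654] [-4.56704908 -0.46954638  2.02396952] [0.0703494  0.24401782 0.03136855]
```

View pics/w12.png

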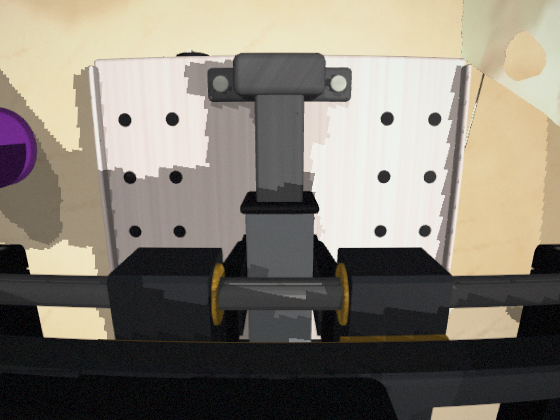

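Run:
```python
from h import *
T=tcp()
for p in [(280,195),(280,212)]:
    w=plane('wrist',[p],104,T)[0];print(w,T[:3,:3].T@(w-T[:3,3]))
```

```text
[497.41857159  96.4299681  104.        ] [-6.67986089e+00  3.84165086e+01 -2.28031126e-02]
[504.34454689  97.69057425 104.        ] [-6.74516399e+00  3.13770486e+01 -2.26236293e-02]
```

Emit:
step_arm:
  rows:
    - [0, -3, 0, 0, 0, -0.01]
    - [0, -3, 0, 0, 0, 0]

```text
t: 16.3
eef_pos: [540.7, 104.4, 96.9]
tcp_rot: [2.769, 1.569, -1.763]
ft_force: [-4.7, -2.1, 4.8]
opening: 0.294
```

Emit:
step_arm:
  rows:
    - [0, -3, 0, 0, 0, 0]
    - [0, -3, 0, 0, 0, 0]

```text
t: 16.55
eef_pos: [547.5, 105.6, 96.9]
tcp_rot: [-2.896, 1.569, -1.145]
ft_force: [0.2, 0.0, 0.1]
opening: 0.293
```

Emit:
step_arm:
  rows:
    - [0, -1.5, 0, 0, 0, 0]
    - [0, 0, 0, 0, 0, 0]

```text
t: 16.8
eef_pos: [549.1, 105.9, 96.9]
tcp_rot: [3.117, 1.569, -1.415]
ft_force: [-1.9, -1.3, 2.7]
opening: 0.29
```

Run:
```python
from h import *
s=env.state();T=tcp(s);print(level(T,.178+np.pi/2).round(4),s['eef_pos'],s['ft_force'],s['moment'])
im=env.read_camera('wrist')[:,:,::-1];cv2.imwrite('pics/w13.png',im)
cv2.imwrite('pics/s13.png',cv2.resize(env.read_camera('side')[:,:,::-1][100:260,200:380],None,fx=3.5,fy=3.5,interpolation=cv2.INTER_CUBIC))
```

```text
[ 0.0023 -0.0017 -0.    ] [549.12241645 105.85518753  96.88332867] [-1.89945577 -1.27536539  2.700977  ] [0.03729428 0.73934308 0.06068159]
```

View pics/w13.png

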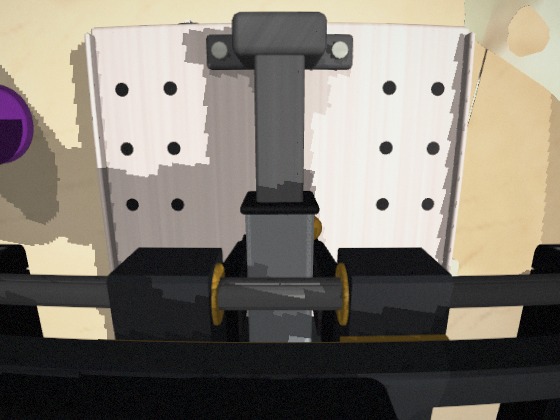

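View pics/s13.png

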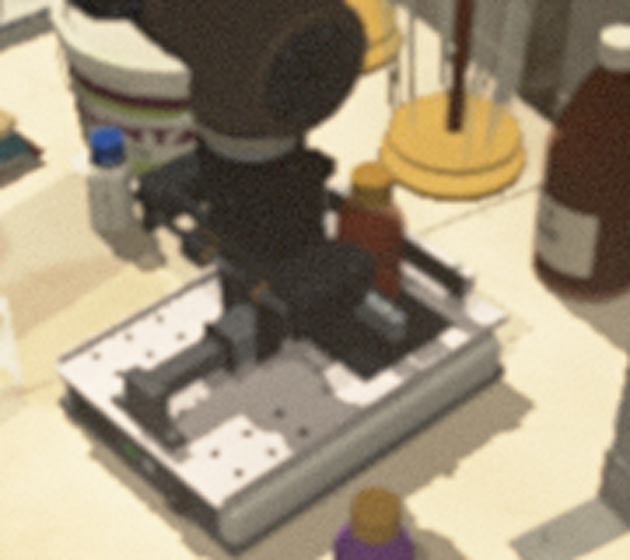

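Run:
```python
import cv2
im=cv2.imread('pics/w13.png');cv2.imwrite('pics/w13c.png',cv2.resize(im[180:270,220:350],None,fx=6,fy=6,interpolation=cv2.INTER_CUBIC))
```

```text
(no output)
```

View pics/w13c.png

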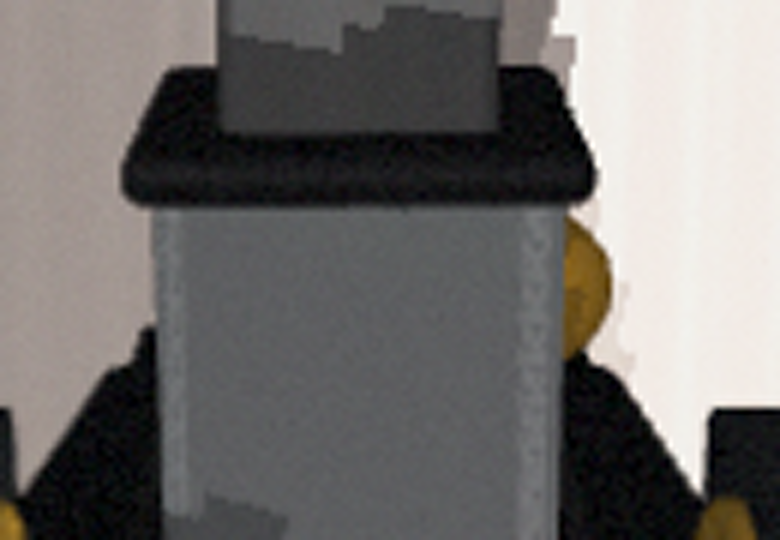

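Emit:
step_arm:
  grip: 65
  rows:
    - [0, 0, 0, 0, 0, 0]
    - [0, 0, 0, 0, 0, 0]
    - [0, 0, 0, 0, 0, 0]
    - [0, 0, 0, 0, 0, 0]

```text
t: 17.4
eef_pos: [550.1, 106.0, 96.8]
tcp_rot: [-2.117, 1.567, -0.367]
ft_force: [-0.2, -0.2, 0.2]
opening: 0.647
```

Emit:
step_arm:
  rows:
    - [-20, 0, 0, 0, 0, 0]
    - [-40, 0, 0, 0, 0, 0]
    - [-40, 0, 0, 0, 0, 0]
    - [-30, 0, 0, 0, 0, 0]
    - [0, 0, 0, 0, 0, 0]

```text
t: 18.02
eef_pos: [549.7, 106.2, 230.2]
tcp_rot: [-2.207, 1.568, -0.456]
ft_force: [-0.4, -0.3, -0.2]
opening: 0.683
```

Run:
```python
from h import *
s=env.state();T=tcp(s);np.save('pics/w14.npy',T);print(s['eef_pos'],s['ft_force'],s['opening'])
im=env.read_camera('wrist')[:,:,::-1];cv2.imwrite('pics/w14.png',im)
cv2.imwrite('pics/s14.png',cv2.resize(env.read_camera('side')[:,:,::-1][100:260,200:380],None,fx=3.5,fy=3.5,interpolation=cv2.INTER_CUBIC))
```

```text
[549.65187102 106.21707571 230.21349051] [-0.41084029 -0.31901967 -0.24769521] 0.6831821133698964
```

View pics/w14.png

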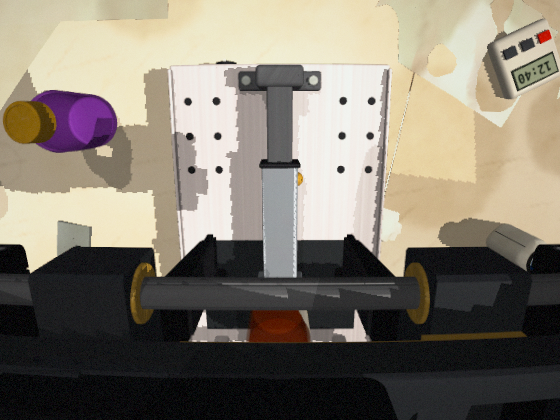

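View pics/s14.png

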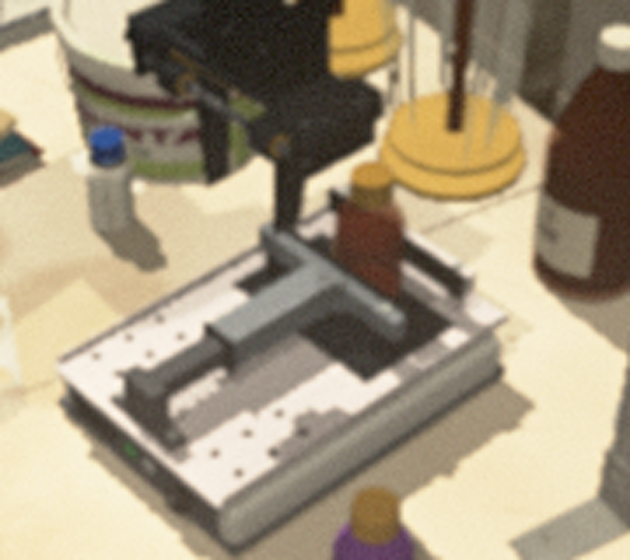

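Run:
```python
from h import *
im=cv2.imread('pics/w14.png');T=np.load('pics/w14.npy')
hsv=cv2.cvtColor(im,cv2.COLOR_BGR2HSV);m=cv2.inRange(hsv,(12,140,100),(30,255,255));m[:, :285]=0;m[:,315:]=0;m[:160]=0;m[200:]=0
ys,xs=np.nonzero(m);print(xs.min(),xs.max(),ys.min(),ys.max(),ys.mean())
yaw=.178;Mr=np.array([[np.cos(yaw),-np.sin(yaw)],[np.sin(yaw),np.cos(yaw)]])
tip=plane('wrist',[(xs.max()+.5,ys.mean())],90,T)[0];e=plane('wrist',[(280,161.5)],104,T)[0]
print(tip,e,Mr.T@(e-tip)[:2],'d',117-51.5+(Mr.T@(e-tip)[:2])[0])
a=plane('wrist',[(262,200)],104,T)[0];print('left edge->tip y',(Mr.T@(tip-a)[:2])[1])
cv2.imwrite('pics/w14c.png',cv2.resize(im[150:210,250:320],None,fx=8,fy=8,interpolation=cv2.INTER_CUBIC))
sc=env.read_camera('scene')[:,:,::-1];cv2.imwrite('pics/sc14.png',cv2.resize(sc[130:260,180:340],None,fx=4.5,fy=4.5,interpolation=cv2.INTER_CUBIC))
```

```text
298 302 173 184 178.5
[525.56372942 120.46809519  90.        ] [513.59361935  99.58229691 104.        ] [-15.47905113 -18.43635217] d 50.02094886697088
left edge->tip y 32.6036549110663
```

View pics/w14c.png

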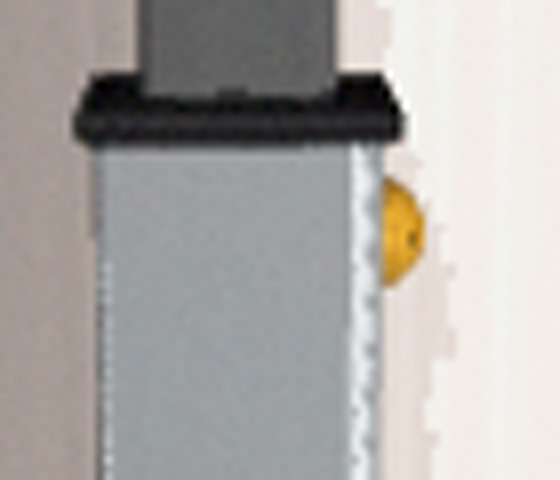

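View pics/sc14.png

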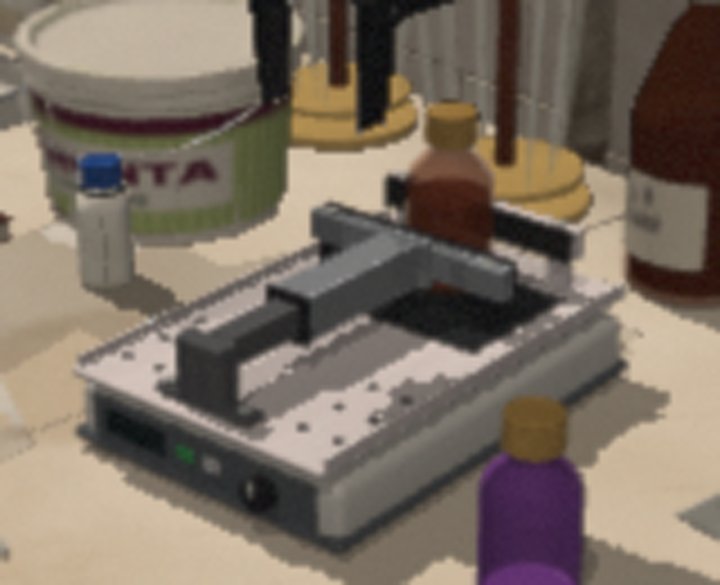

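```bash
python3 -c "
from cell import env
print(env.state()['t'],env.state()['qvel'].round(3)); print(env.job_done())"
```

```text
18.175 [-0.001  0.012  0.003  0.     0.002  0.   ]
the job is handed in; nothing more can be done
None
```

The amber bottle is on the platform and locked in by the clamp, and the job was handed in at about 18 s. No verdict was reported.

- **Bottle:** I picked it up by its cap and set it down between the bars. It came down about 2–5 mm nearer the rear bar than the middle of the bay, within the allowed 9 mm.
- **Clamp:** I squeezed the button flush; the jaws read 27.9 mm, which is the tube's width. I then slid the clamp on in small steps. The force along the tube was about 10 N at most while riding over the button, and fell to about 2 N once the button had popped out.

Last checks:
- **Button:** It is standing out of the tube again. I measured about 32.6 mm across tube and button tip (33 mm expected), at the same spot as before.
- **Bottle:** In both the side and scene pictures it stands upright between the foam pad and the rear bar.
- **Other things:** The timer, the blue bottle and the purple look-alikes in view looked unmoved. I did not re-check the parafilm and beaker after placing the bottle.
- **Robot:** The gripper is open and clear of everything.

Two points did not fully agree:
- The camera reading put the clamp at about 50 mm, against 52 mm when locked. The measured slide of about 24 mm and the popped button still fit a latched clamp.
- When setting the bottle down, the wrist force did not clearly show contact. I judged it seated because the height stopped at the expected value.

The foam's force on the bottle could not be measured directly.

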